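# Route the sampling manifold to the beaker

## Robot

A 6-joint arm with a two-finger parallel gripper is mounted at the origin on a cart in front of the work surface, level with it; the furniture and walls round the work are solid. World frame = base frame: x ahead of the robot, y to its left, z up, the work surface at z = 0. Lengths are in m, angles in rad, forces in N, time in s.
With the tool pointing down it reaches from about 0.4 to 0.825 m from the base axis. Payload 7 kg.
Tool frame: the origin (TCP) lies at the very end of the fingers, on their centre line; the grasp point (between the pads) lies 19 mm behind it; z points along the fingers, y is the line along which they close (so a half turn about z gives the same grasp; the last joint's range is limited). The gripper opens to 88 mm and grips with 3 to 60 N. Pads are 19 mm wide; open, the fingers measure 130 mm over their backs; the gripper's body (78 mm by 193 mm) begins 47 mm behind the grasp point.
Start: joints at [1.592, 0.359, 0.012, 0, -1.224, -0.288], TCP at [0.178, 0.651, 0.227] pointing down, gripper open.
Joint ranges: [-3.07, 3.07], [-1.43, 2.12], [-1.02, 1.25], [-3.03, 1.67], [-3.05, -0], [-3.03, 3.03]. Speed limits (rad/s): [2.39, 2.39, 3.01, 3.14, 3.14, 3.14].

## Interface

Orientations are given as [roll, pitch, yaw] about the fixed x, y, z axes, in that order (R = Rz(yaw) Ry(pitch) Rx(roll)).
In Python, from station import arm gives the robot as it stands. The module is installed in compiled form; this text tells all that it offers.
- The arm moves only by the shell command python3 -m crank 'ROWS' [FORCE]. ROWS is JSON, a list of rows, each an object of numbers: "dx", "dy", "dz": the shift along the world's x, y, z in m; "twist": the turn about the world's z in degrees; "grip": the opening, from -1 (shut) to 1 (fully open). A call has exactly 5 rows; each row is the pose to reach, as a shift and turn from the pose commanded when the call began; what a row does not reach only later rows make up. A row lasts 1/12 s, in which the tool goes at most 41.7 mm and 7.16 degrees, less where a joint would pass 70% of its speed; a pose out of reach is approached as far as the arm can. A call with a gripper value outside its range is refused whole. The fingers move at their own pace and stop on an object; FORCE is the grip in N (left out, the last holds). Time passes only in rows, so rows that repeat a pose let the fingers close, or fill a call up. It gives the time, the measured TCP pose, the force, the opening and the grip force at its end, in the units of the state.
- arm.get_state(): the state, without advancing time (a new reading comes with each control period).
- arm.grab_frame(name): name is "side" or "top"; returns the picture (384x512x3 uint8, red, green, blue); there is no depth.
- arm.get_calibration(name): a dict with "fx", "fy", "cx", "cy" (pixels), "k1" (the pictures are not rectified: a ray, as slopes to the right and down, at radius r is drawn at 1 + k1 r^2 times it, then the intrinsics apply), "cam_to_world" (4x4, takes a point from camera to world coordinates). Camera axes: x right, y down, z forward; pixel columns grow to the right and rows downward; lengths in m; the calibration is good to about 2 mm. A picture is of the moment at which its call begins. get_calibration takes no time and is no camera call.
- arm.job_done(): hands the job in; it is judged then, once.
The state is a dict: "t": time; "q": joint angles; "qd": joint speeds; "joint_efforts": joint torques, N m; "eef_pos": TCP position; "ee_rot": TCP orientation; "force": force on the tool from outside, world axes, zero at the start; "moment": the same for the moment, N m; "width": finger opening in m; "gripper_force": force on a finger pad.
Only numpy, scipy, OpenCV 4.12 (cv2) and the standard library are available. Lean on these libraries where they do the work, as an engineer would, in place of code of your own. Each camera call takes 0.05 s, during which the arm holds its last target. There are 200 camera calls.

## Task

Set the sampling manifold to fill the beaker standing under one of its three spouts: with a fingertip, push the black pointer arm round until it points straight along the spout above the beaker. Only then push the grey-gripped shut-off lever from crosswise to fully open, in line with the inlet pipe and pointing away from the pointer. Do not lift or shift the beaker, the dish or the bottle.

Things in the scene. Friction and masses are not known exactly. Their poses are not given: they have to be found in the camera images.
- manifold: Fixed manifold; origin: centre of the foot's underside (104 mm across), below the pointer pivot. On its column a 54 mm drum. Three 10 mm spout pipes (tops 117 mm above the worktop) run out 120 mm along its own -y and 0.96 rad (55 deg) either side of it. A 16 mm inlet pipe (top 120 mm) runs along its +y to 166 mm, then down. All but the two arms lies below 136 mm.
- selector (a joint): Angle of the black pointer arm, rad: 0 along the manifold's -y (over spout_2), positive counterclockwise from above; spout_1 at -0.96, spout_3 at +0.96; stops at +-1.3. Straight bar 14 mm wide with pointed end, 87 mm from the pivot, sides from 136 to 156 mm above the worktop, no tail. Starts between spout_2 and spout_3; stays where left; needs 2 to 4 N at 65 mm radius.
- selector_pivot (a point): Point on the pointer arm's pivot axis, at half height of the arm, 146 mm above the worktop. Axes as the manifold's.
- selector_tip (a point): Pointed end of the pointer arm, 87 mm from its pivot, at half height of the arm (146 mm above the worktop).
- shutoff (a joint): Angle of the shut-off lever, rad: 0 closed, crosswise, along the manifold's -x; grows clockwise from above; 1.571 fully open at its stop, over the inlet pipe, along the manifold's +y. Starts at 0 to 0.25. Straight steel lever, grey grip 16 mm wide, 87 mm long from the pivot, sides from 136 to 156 mm above the worktop. Stays where left; needs 2 to 4 N at 65 mm radius.
- shutoff_pivot (a point): Point on the shut-off lever's pivot axis, at half height of the lever (146 mm above the worktop), 90 mm from the column on the manifold's +y side. Axes as the manifold's.
- shutoff_tip (a point): Free end of the shut-off lever, 87 mm from its pivot, at half height of the lever.
- spout_1 (a point): Mouth of the spout on the manifold's -x side (selector -0.96), 95 mm above the worktop, 120 mm from the column.
- spout_2 (a point): Mouth of the middle spout (selector 0), 95 mm above the worktop, 120 mm from the column.
- spout_3 (a point): Mouth of the spout on the manifold's +x side (selector +0.96), 95 mm above the worktop, 120 mm from the column.
- beaker: Open clear beaker, 56 mm across, 70 mm high, with a little blue in it, loose, standing under any one of the three spouts (its centre within 12 mm of the spout mouth seen from above). Origin: centre of its underside.
- dish: Low round petri dish, 90 mm across, 15 mm high, loose, under another spout; leave alone. Origin: centre of its underside.
- small_bottle: Small capped bottle, 44 mm across, 85 mm high, loose, under the remaining spout; leave alone. Origin: centre of its underside.
Things that resemble listed ones, but are neither listed nor needed, are in the scene too. What is shaped like the beaker but pink, purple or turquoise is not meant.

How it is judged:
By the outcome, as a careful person would: the job done as asked, in the order asked, and still so for the second after the job is handed in, with the robot touching nothing.
It also fails if it takes over 58 s, if anything falls off the work surface, if the arm or the gripper's body presses on something with over 40 N, if the wrist force passes 120 N, or if a joint passes its speed limit or range.

## Working session

There is one attempt and no reset: what is moved stays moved. The work goes in short steps, Python scripts to look and compute and a shell command to move; the robot and the scene stay as the last step left them, time stands still between calls to the robot, and variables do not carry over. Pictures are saved under pics/ and viewed, at most 10 in all, crops included, and the job is handed in when it is done.

```bash
mkdir -p pics; cat > h.py <<'E'
import numpy as np, cv2
from station import arm
def K(n):
    c=arm.get_calibration(n); return c,np.array(c["cam_to_world"])
def ray(n,u,v):
    c,T=K(n); d=np.array([(u-c["cx"])/c["fx"],(v-c["cy"])/c["fy"]]); s=d.copy()
    for _ in range(20): s=d/(1+c["k1"]*(s@s))
    return T[:3,3],T[:3,:3]@np.r_[s,1]
def onz(n,u,v,z):
    o,d=ray(n,u,v); return o+d*(z-o[2])/d[2]
def proj(n,p):
    c,T=K(n); q=T[:3,:3].T@(np.array(p)-T[:3,3]); s=q[:2]/q[2]; s=s*(1+c["k1"]*(s@s))
    return s*[c["fx"],c["fy"]]+[c["cx"],c["cy"]]
def snap(n,f,crop=None,k=1):
    im=arm.grab_frame(n)[:,:,::-1]; cv2.imwrite(f"pics/raw_{f}.png",im)
    if crop: x,y,w,h=crop; im=im[y:y+h,x:x+w]
    cv2.imwrite(f"pics/{f}.png",cv2.resize(np.ascontiguousarray(im),None,fx=k,fy=k,interpolation=cv2.INTER_CUBIC))
E
python3 - <<'E'
from h import *
snap("top","t0",k=1.5); snap("side","s0",k=1.5)
s=arm.get_state();print(s["t"],s["eef_pos"],s["ee_rot"],s["width"],s["force"])
for n in("top","side"):print(K(n)[1][:3,3], K(n)[0]["fx"])
E
```

```text
0.1 [0.17787791 0.65070916 0.22574931] [ 3.14016709e+00 -1.29243309e-04 -2.66947907e-01] 0.0878351873867998 [ 0.37607598 -0.51672245  0.00932184]
[0.37105247 0.07681624 0.94890839] 368.4375987027711
[ 0.50899915 -0.5623992   0.66691545] 417.15594496095895
```

View pics/t0.png

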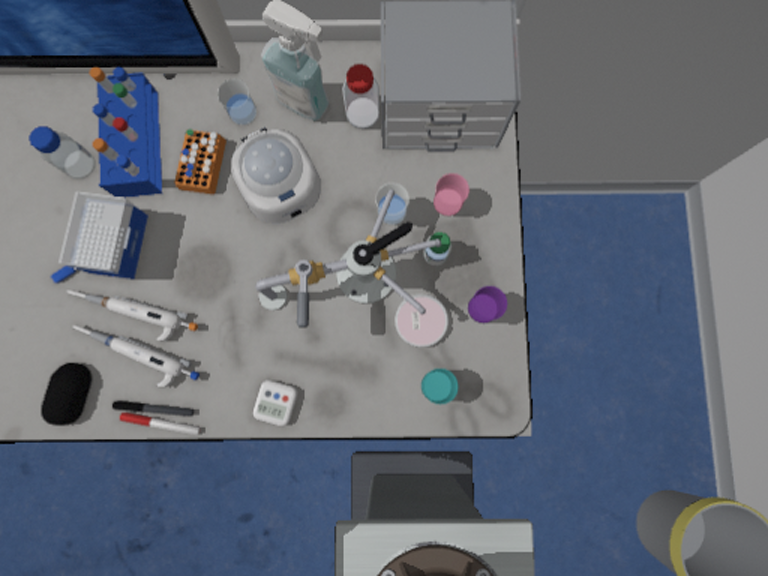

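View pics/s0.png

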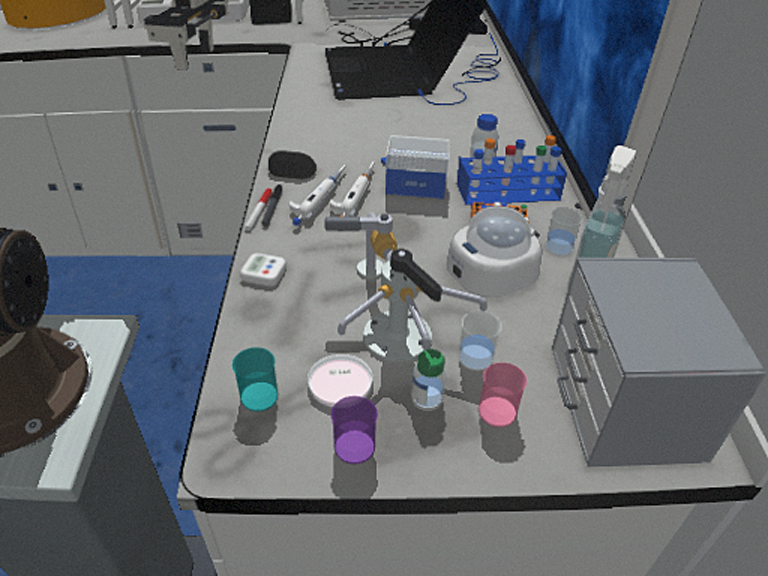

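```bash
python3 - <<'E'
from h import *
f=lambda u,v,z:onz("top",u/1.5,v/1.5,z)
P=f(363,255,.156);T=f(411,228,.156);S=f(304,268,.156);L=f(303,325,.156)
sp=[f(422,312,.115),f(440,242,.115),f(391,194,.115)]
print(P,T,S,L);print(sp)
m=(P-S)[:2];th=np.arctan2(m[1],m[0]);print("dist",np.hypot(*m),"-y dir",th,
 [np.arctan2(*(q-P)[1::-1])-th for q in sp+[T]],np.arctan2(*(L-S)[1::-1])-th)
a=th+.96;print("target tip",P[:2]+.087*np.array([np.cos(a),np.sin(a)]))
o=S[:2]-.087*m/np.hypot(*m);print("open tip",o)
s=arm.get_state();print(proj("top",s["eef_pos"])*1.5)
E
python3 -c "
import cv2
a=cv2.imread('pics/raw_t0.png')[110:230,150:320]
cv2.imwrite('pics/c0.png',cv2.resize(a,None,fx=4.5,fy=4.5,interpolation=cv2.INTER_CUBIC))"
```

```text
[0.55786108 0.10874105 0.156     ] [0.59845478 0.03747583 0.156     ] [0.53894373 0.1952075  0.156     ] [0.45516521 0.19507455 0.156     ]
[array([0.47802477, 0.02075153, 0.115     ]), array([ 0.58736463, -0.00927504,  0.115     ]), array([0.66598823, 0.06617039, 0.115     ])]
dist 0.08851165521643596 -y dir -1.3554076270874913 [np.float64(-0.952243635089066), np.float64(0.029586189847354172), np.float64(0.9803360145122038), np.float64(0.30238888378731676)] -1.7845981295527018
target tip [0.63814813 0.07523001]
open tip [0.52034947 0.28019723]
[-84.33565045 548.90851595]
```

View pics/c0.png

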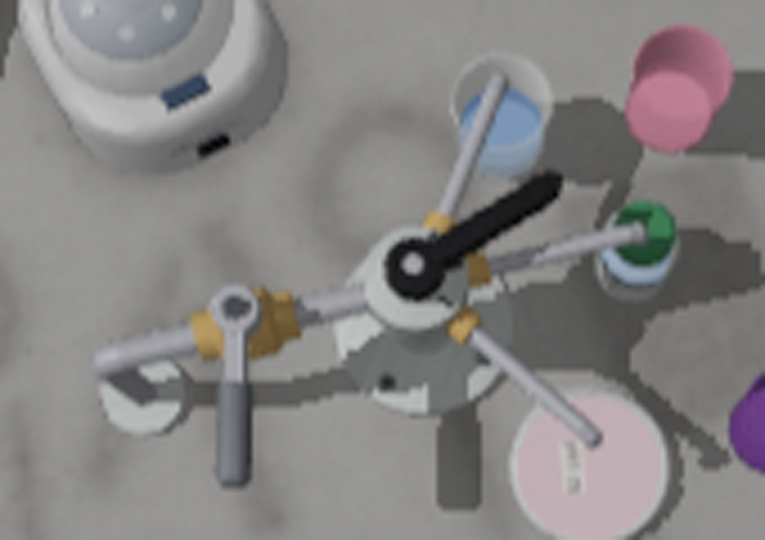

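The top view shows the blue beaker (display px 392,205) under the upper spout, spout_3. The pointer points at about +0.3, and the lever points down, crosswise. Next I'll close the fingers and go to the clockwise side of the pointer.

```bash

A='[{"dx":0.02,"dy":-0.0355,"grip":-1},{"dx":0.04,"dy":-0.071,"grip":-1},{"dx":0.06,"dy":-0.1065,"grip":-1},{"dx":0.08,"dy":-0.142,"grip":-1},{"dx":0.1,"dy":-0.178,"grip":-1}]'
python3 -m crank '[{"dx":0.02,"dy":-0.0355,"grip":-1},{"dx":0.04,"dy":-0.071,"grip":-1},{"dx":0.06,"dy":-0.1065,"grip":-1},{"dx":0.08,"dy":-0.142,"grip":-1},{"dx":0.1,"dy":-0.178,"grip":-1}]' 20
python3 -m crank '[{"dx":0.02,"dy":-0.0355,"grip":-1},{"dx":0.04,"dy":-0.071,"grip":-1},{"dx":0.06,"dy":-0.1065,"grip":-1},{"dx":0.08,"dy":-0.142,"grip":-1},{"dx":0.1,"dy":-0.178,"grip":-1}]'
python3 -m crank '[{"dx":0.02,"dy":-0.0355,"grip":-1},{"dx":0.04,"dy":-0.071,"grip":-1},{"dx":0.06,"dy":-0.1065,"grip":-1},{"dx":0.08,"dy":-0.142,"grip":-1},{"dx":0.1,"dy":-0.178,"grip":-1}]'
```

```text
invalid input at $[0]: expected keys dx, dy, dz, twist, grip
invalid input at $[0]: expected keys dx, dy, dz, twist, grip
invalid input at $[0]: expected keys dx, dy, dz, twist, grip
```

```bash

python3 -m crank '[{"dx":0.02,"dy":-0.0355,"dz":0,"twist":0,"grip":-1},{"dx":0.04,"dy":-0.071,"dz":0,"twist":0,"grip":-1},{"dx":0.06,"dy":-0.1065,"dz":0,"twist":0,"grip":-1},{"dx":0.08,"dy":-0.142,"dz":0,"twist":0,"grip":-1},{"dx":0.1,"dy":-0.178,"dz":0,"twist":0,"grip":-1}]' 20
python3 -m crank '[{"dx":0.02,"dy":-0.0355,"dz":0,"twist":0,"grip":-1},{"dx":0.04,"dy":-0.071,"dz":0,"twist":0,"grip":-1},{"dx":0.06,"dy":-0.1065,"dz":0,"twist":0,"grip":-1},{"dx":0.08,"dy":-0.142,"dz":0,"twist":0,"grip":-1},{"dx":0.1,"dy":-0.178,"dz":0,"twist":0,"grip":-1}]'
python3 -m crank '[{"dx":0.02,"dy":-0.0355,"dz":0,"twist":0,"grip":-1},{"dx":0.04,"dy":-0.071,"dz":0,"twist":0,"grip":-1},{"dx":0.06,"dy":-0.1065,"dz":0,"twist":0,"grip":-1},{"dx":0.08,"dy":-0.142,"dz":0,"twist":0,"grip":-1},{"dx":0.1,"dy":-0.178,"dz":0,"twist":0,"grip":-1}]'
```

```text
t: 0.52
eef_pos: [0.2784, 0.4711, 0.2261]
ee_rot: [3.141, 0.0, -0.266]
force: [2.0, 0.1, 0.0]
width: 0.0598
gripper_force: 0.0
t: 0.93
eef_pos: [0.3783, 0.2931, 0.2266]
ee_rot: [-3.141, 0.0, -0.266]
force: [0.2, 0.4, 0.5]
width: 0.0264
gripper_force: 0.0
t: 1.35
eef_pos: [0.4783, 0.1152, 0.2266]
ee_rot: [-3.141, -0.0, -0.266]
force: [1.2, 0.8, -0.3]
width: 0.0009
gripper_force: 0.0
```

```bash

python3 -m crank '[{"dx":0.02,"dy":-0.036,"dz":0,"twist":0,"grip":-1},{"dx":0.04,"dy":-0.072,"dz":0,"twist":0,"grip":-1},{"dx":0.062,"dy":-0.108,"dz":0,"twist":0,"grip":-1},{"dx":0.062,"dy":-0.108,"dz":-0.04,"twist":0,"grip":-1},{"dx":0.062,"dy":-0.108,"dz":-0.08,"twist":0,"grip":-1}]'
python3 -m crank '[{"dx":0,"dy":0,"dz":-0.003,"twist":0,"grip":-1},{"dx":0,"dy":0,"dz":-0.003,"twist":0,"grip":-1},{"dx":0,"dy":0,"dz":-0.003,"twist":0,"grip":-1},{"dx":0,"dy":0,"dz":-0.003,"twist":0,"grip":-1},{"dx":0,"dy":0,"dz":-0.003,"twist":0,"grip":-1}]'
python3 - <<'E'
from h import *
snap("side","s1",(180,120,190,160),4); snap("top","t1")
E
```

```text
t: 1.77
eef_pos: [0.5423, 0.007, 0.1471]
ee_rot: [-3.139, -0.004, -0.271]
force: [0.2, 1.6, -2.6]
width: 0.0005
gripper_force: 0.0
t: 2.18
eef_pos: [0.5413, 0.0101, 0.1459]
ee_rot: [-3.14, -0.003, -0.265]
force: [0.4, 0.4, 0.4]
width: 0.0007
gripper_force: 0.0
```

View pics/s1.png

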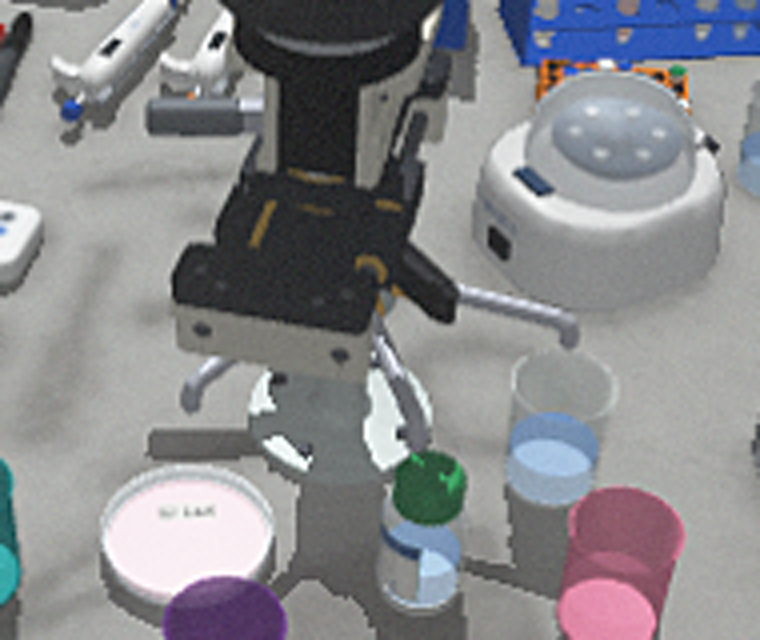

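```bash

python3 -m crank '[{"dx":0,"dy":0,"dz":-0.004,"twist":0,"grip":-1},{"dx":0.008,"dy":0.01,"dz":-0.004,"twist":0,"grip":-1},{"dx":0.016,"dy":0.019,"dz":-0.004,"twist":0,"grip":-1},{"dx":0.024,"dy":0.027,"dz":-0.004,"twist":0,"grip":-1},{"dx":0.030,"dy":0.029,"dz":-0.004,"twist":0,"grip":-1}]'
python3 -m crank '[{"dx":0.006,"dy":0.002,"dz":0,"twist":0,"grip":-1},{"dx":0.012,"dy":0.003,"dz":0,"twist":0,"grip":-1},{"dx":0.018,"dy":0.006,"dz":0,"twist":0,"grip":-1},{"dx":0.024,"dy":0.009,"dz":0,"twist":0,"grip":-1},{"dx":0.024,"dy":0.009,"dz":0,"twist":0,"grip":-1}]'
python3 - <<'E'
from h import *
snap("side","s2",(180,120,190,160),4); snap("top","t2",(170,90,150,130),4)
E
python3 -c "
import cv2,numpy as np
a=cv2.imread('pics/s2.png');b=cv2.imread('pics/t2.png')
a=cv2.resize(a,(400,337));b=cv2.resize(b,(390,337));cv2.imwrite('pics/m2.png',np.hstack([a,b]))"
```

```text
t: 2.7
eef_pos: [0.5714, 0.0397, 0.1396]
ee_rot: [-3.141, -0.001, -0.266]
force: [1.6, 0.5, -0.2]
width: 0.0006
gripper_force: 0.0
t: 3.12
eef_pos: [0.595, 0.0473, 0.1392]
ee_rot: [3.141, -0.0, -0.267]
force: [0.5, -0.4, 0.1]
width: 0.0006
gripper_force: 0.2
```

View pics/m2.png

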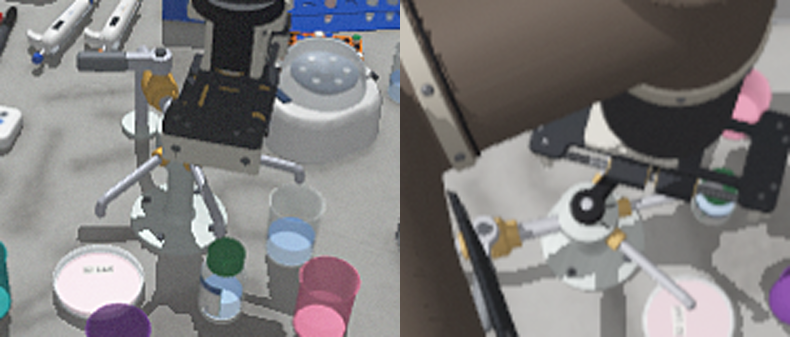

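```bash

python3 -m crank '[{"dx":0.004,"dy":0.003,"dz":0,"twist":0,"grip":-1},{"dx":0.007,"dy":0.006,"dz":0,"twist":0,"grip":-1},{"dx":0.01,"dy":0.009,"dz":0,"twist":0,"grip":-1},{"dx":0.011,"dy":0.010,"dz":0,"twist":0,"grip":-1},{"dx":0.011,"dy":0.010,"dz":0,"twist":0,"grip":-1}]'
python3 -m crank '[{"dx":-0.013,"dy":-0.03,"dz":0,"twist":0,"grip":-1},{"dx":-0.03,"dy":-0.06,"dz":0,"twist":0,"grip":-1},{"dx":-0.05,"dy":-0.09,"dz":0,"twist":0,"grip":-1},{"dx":-0.07,"dy":-0.12,"dz":0.02,"twist":0,"grip":-1},{"dx":-0.09,"dy":-0.15,"dz":0.04,"twist":0,"grip":-1}]'
python3 -m crank '[{"dx":-0.02,"dy":-0.03,"dz":0.01,"twist":0,"grip":-1},{"dx":-0.04,"dy":-0.06,"dz":0.02,"twist":0,"grip":-1},{"dx":-0.05,"dy":-0.09,"dz":0.02,"twist":0,"grip":-1},{"dx":-0.05,"dy":-0.12,"dz":0.02,"twist":0,"grip":-1},{"dx":-0.05,"dy":-0.13,"dz":0.02,"twist":0,"grip":-1}]'
python3 - <<'E'
from h import *
snap("side","s3",(180,120,190,160),4); snap("top","t3",(150,110,170,120),4.5)
E
```

```text
t: 3.63
eef_pos: [0.6054, 0.0575, 0.1396]
ee_rot: [-3.141, -0.0, -0.267]
force: [-1.1, -0.4, -1.0]
width: 0.0006
gripper_force: 0.3
t: 4.05
eef_pos: [0.5139, -0.094, 0.1793]
ee_rot: [3.141, 0.001, -0.266]
force: [1.8, 0.1, 0.3]
width: 0.0005
gripper_force: 0.0
t: 4.47
eef_pos: [0.4652, -0.2257, 0.2008]
ee_rot: [-3.142, -0.004, -0.268]
force: [0.1, -0.1, -0.6]
width: 0.0005
gripper_force: 0.0
```

View pics/t3.png

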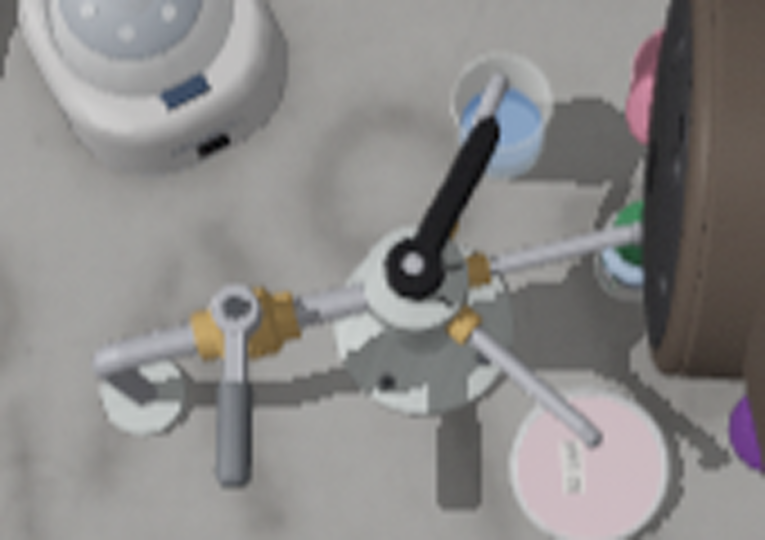

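```bash
python3 - <<'E'
from h import *
f=lambda u,v,z:onz("top",150+u/4.5-.39,110+v/4.5-.39,z)[:2]
ang=lambda a:np.arctan2(a[1],a[0])
# pointer axis from dark mask
im=cv2.imread("pics/raw_t3.png"); g=im.max(2); m=np.zeros_like(g); m[130:180,235:265]=(g[130:180,235:265]<45)
ys,xs=np.nonzero(m); w=np.array([onz("top",x,y,.156)[:2] for x,y in zip(xs,ys)])
P=f(413,264,.156); S=f(237,307,.156); r=np.hypot(*(w-P).T); k=(r>.022)&(r<.075)
vx,vy,x0,y0=cv2.fitLine(w[k].astype(np.float32),cv2.DIST_HUBER,0,1e-4,1e-4).ravel()
print("P",P,"n",k.sum(),"fit ang",np.arctan(vy/vx),"tip ang",ang(f(494,119,.156)-P), "mean dir",ang((w[k]-P).mean(0)))
print("S",S,"dist",np.hypot(*(P-S)),"th",ang(P-S))
sp=[f(596,436,.114),f(643,231,.114),f(501,80,.114)]
print("spouts",[(np.hypot(*(q-P)),ang(q-P)) for q in sp])
# direct spout pipe axis: near tip and root of spouts 1,2
print("pipe1",ang(f(590,431,.117)-f(482,340,.117)),"pipe2",ang(f(640,232,.117)-f(492,265,.117)))
print("inlet",ang(f(355,296,.12)-f(105,361,.12)))
print("lever",ang(f(233,483,.156)-S))
E
```

```text
P [0.56177674 0.11009342] n 139 fit ang -0.466448 tip ang -0.49988675533965615 mean dir -0.5233867670998504
S [0.5408247  0.19610001] dist 0.08852187175447246 th -1.3318410176362137
spouts [(np.float64(0.1213772407877367), np.float64(-2.2924388577631696)), (np.float64(0.12056365925122792), np.float64(-1.3466393975179063)), (np.float64(0.11814704878825506), np.float64(-0.38741553437820214))]
pipe1 -2.2870787946502396 pipe2 -1.3531985543853724
inlet -1.3171020356733392
lever 3.138299774692427
```

View pics/s3.png

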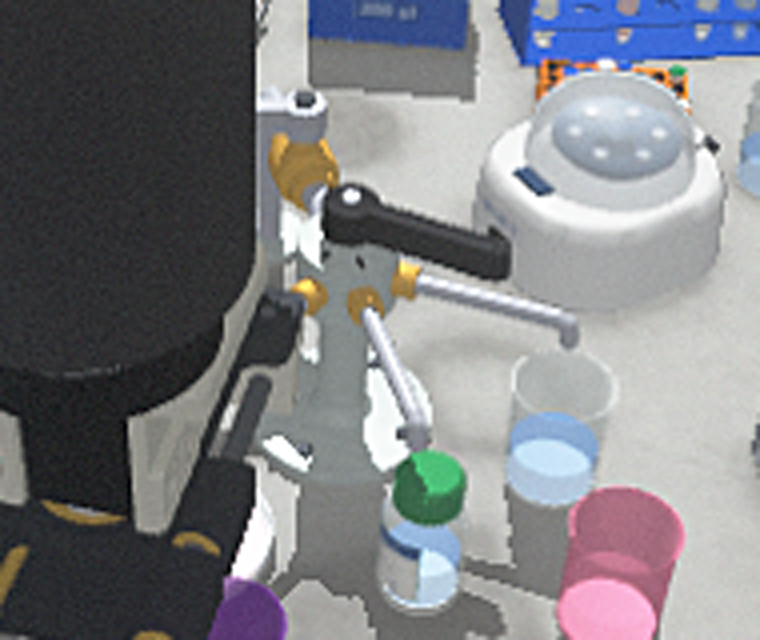

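The pointer still needs about 0.1 rad, which is roughly 6.5 mm. I'll return along the same path and push that much further.

```bash

python3 -m crank '[{"dx":0.01,"dy":0.04,"dz":0,"twist":0,"grip":-1},{"dx":0.02,"dy":0.08,"dz":-0.01,"twist":0,"grip":-1},{"dx":0.05,"dy":0.115,"dz":-0.02,"twist":0,"grip":-1},{"dx":0.07,"dy":0.15,"dz":-0.04,"twist":0,"grip":-1},{"dx":0.09,"dy":0.18,"dz":-0.06,"twist":0,"grip":-1}]'
python3 -m crank '[{"dx":0.02,"dy":0.035,"dz":0,"twist":0,"grip":-1},{"dx":0.034,"dy":0.065,"dz":0,"twist":0,"grip":-1},{"dx":0.046,"dy":0.09,"dz":0,"twist":0,"grip":-1},{"dx":0.05,"dy":0.1,"dz":0,"twist":0,"grip":-1},{"dx":0.0525,"dy":0.102,"dz":0,"twist":0,"grip":-1}]'
python3 -m crank '[{"dx":0.002,"dy":0.002,"dz":0,"twist":0,"grip":-1},{"dx":0.002,"dy":0.002,"dz":0,"twist":0,"grip":-1},{"dx":0.002,"dy":0.002,"dz":0,"twist":0,"grip":-1},{"dx":0.002,"dy":0.002,"dz":0,"twist":0,"grip":-1},{"dx":0.002,"dy":0.002,"dz":0,"twist":0,"grip":-1}]'
python3 -m crank '[{"dx":-0.013,"dy":-0.03,"dz":0,"twist":0,"grip":-1},{"dx":-0.03,"dy":-0.06,"dz":0,"twist":0,"grip":-1},{"dx":-0.05,"dy":-0.09,"dz":0,"twist":0,"grip":-1},{"dx":-0.07,"dy":-0.12,"dz":0.02,"twist":0,"grip":-1},{"dx":-0.09,"dy":-0.15,"dz":0.04,"twist":0,"grip":-1}]'
python3 -m crank '[{"dx":-0.02,"dy":-0.03,"dz":0.01,"twist":0,"grip":-1},{"dx":-0.04,"dy":-0.06,"dz":0.02,"twist":0,"grip":-1},{"dx":-0.05,"dy":-0.09,"dz":0.02,"twist":0,"grip":-1},{"dx":-0.05,"dy":-0.12,"dz":0.02,"twist":0,"grip":-1},{"dx":-0.05,"dy":-0.13,"dz":0.02,"twist":0,"grip":-1}]'
python3 - <<'E'
from h import *
snap("side","s4",(245,160,60,55),6); snap("top","t4",(220,120,50,70),8)
# overlay: model edges of bar tops at candidate angles
P=np.array([.5605,.1095])
def draw(n,f,crop,k,phi,col,img):
    u=np.array([np.cos(phi),np.sin(phi)]);nn=np.array([-u[1],u[0]])
    for s in(-.007,.007):
        for z in (.156,):
            q=[((proj(n,np.r_[P+r*u+s*nn,z])-[crop[0],crop[1]]+.5)*k).astype(int) for r in(.02,.08)]
            cv2.line(img,tuple(map(int,q[0])),tuple(map(int,q[1])),col,1)
a=cv2.imread("pics/s4.png");b=cv2.imread("pics/t4.png")
for n,c,k,im in(("side",(245,160),6,a),("top",(220,120),8,b)): draw(n,0,c,k,-.385,(0,255,255),im)
h=560;pad=lambda i:cv2.copyMakeBorder(i,0,h-i.shape[0],0,0,cv2.BORDER_CONSTANT)
cv2.imwrite("pics/m4.png",np.hstack([pad(a),pad(b)]))
E
```

```text
t: 4.98
eef_pos: [0.5526, -0.0463, 0.1445]
ee_rot: [-3.14, -0.004, -0.266]
force: [0.6, -0.1, -0.0]
width: 0.0008
gripper_force: 0.0
t: 5.4
eef_pos: [0.6039, 0.0559, 0.1433]
ee_rot: [-3.141, -0.0, -0.264]
force: [-0.2, -0.2, -0.5]
width: 0.0002
gripper_force: 0.0
t: 5.82
eef_pos: [0.605, 0.0538, 0.144]
ee_rot: [-3.141, -0.0, -0.268]
force: [-0.2, -0.3, 0.4]
width: 0.0004
gripper_force: 0.0
t: 6.23
eef_pos: [0.5129, -0.0972, 0.1833]
ee_rot: [3.141, 0.002, -0.267]
force: [1.5, -0.3, 1.9]
width: 0.0007
gripper_force: 0.0
t: 6.65
eef_pos: [0.4641, -0.2286, 0.2046]
ee_rot: [3.141, -0.002, -0.269]
force: [0.2, -0.4, -0.2]
width: 0.0003
gripper_force: 0.0
```

View pics/m4.png

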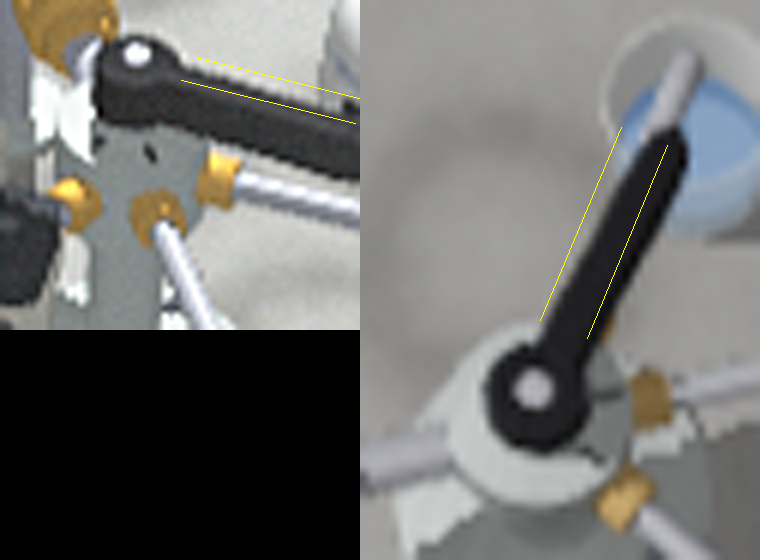

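The pointer hasn't moved further because the last push stopped short, at y=0.054. It is at about -0.466 and the target is -0.385. I'll push again using the measured TCP.

```bash

python3 -m crank '[{"dx":0.01,"dy":0.04,"dz":0,"twist":0,"grip":-1},{"dx":0.02,"dy":0.08,"dz":-0.01,"twist":0,"grip":-1},{"dx":0.05,"dy":0.115,"dz":-0.02,"twist":0,"grip":-1},{"dx":0.07,"dy":0.15,"dz":-0.04,"twist":0,"grip":-1},{"dx":0.09,"dy":0.18,"dz":-0.063,"twist":0,"grip":-1}]'
python3 -m crank '[{"dx":0.02,"dy":0.035,"dz":0,"twist":0,"grip":-1},{"dx":0.034,"dy":0.065,"dz":0,"twist":0,"grip":-1},{"dx":0.046,"dy":0.09,"dz":0,"twist":0,"grip":-1},{"dx":0.048,"dy":0.096,"dz":0,"twist":0,"grip":-1},{"dx":0.048,"dy":0.096,"dz":0,"twist":0,"grip":-1}]'
python3 -m crank '[{"dx":0,"dy":0,"dz":0,"twist":0,"grip":-1},{"dx":0,"dy":0,"dz":0,"twist":0,"grip":-1},{"dx":0,"dy":0,"dz":0,"twist":0,"grip":-1},{"dx":0,"dy":0,"dz":0,"twist":0,"grip":-1},{"dx":0,"dy":0,"dz":0,"twist":0,"grip":-1}]'
```

```text
t: 7.17
eef_pos: [0.5519, -0.05, 0.147]
ee_rot: [-3.14, -0.003, -0.266]
force: [0.5, -0.9, 0.2]
width: 0.0005
gripper_force: 0.0
t: 7.58
eef_pos: [0.5986, 0.0458, 0.1455]
ee_rot: [3.141, 0.001, -0.264]
force: [-0.1, 0.5, 0.3]
width: 0.0003
gripper_force: 0.0
t: 8.0
eef_pos: [0.5982, 0.0424, 0.1464]
ee_rot: [-3.141, -0.0, -0.268]
force: [-0.4, 0.5, -0.1]
width: 0.0003
gripper_force: 0.0
```

```bash

python3 -m crank '[{"dx":0.002,"dy":0.005,"dz":-0.005,"twist":0,"grip":-1},{"dx":0.005,"dy":0.01,"dz":-0.005,"twist":0,"grip":-1},{"dx":0.008,"dy":0.015,"dz":-0.005,"twist":0,"grip":-1},{"dx":0.011,"dy":0.0185,"dz":-0.005,"twist":0,"grip":-1},{"dx":0.0115,"dy":0.0185,"dz":-0.005,"twist":0,"grip":-1}]'
```

```text
t: 8.42
eef_pos: [0.61, 0.0623, 0.1406]
ee_rot: [3.141, 0.001, -0.266]
force: [-1.6, -0.5, -0.7]
width: 0.0004
gripper_force: 0.4
```

```bash

python3 -m crank '[{"dx":-0.013,"dy":-0.03,"dz":0,"twist":0,"grip":-1},{"dx":-0.03,"dy":-0.06,"dz":0,"twist":0,"grip":-1},{"dx":-0.05,"dy":-0.09,"dz":0,"twist":0,"grip":-1},{"dx":-0.07,"dy":-0.12,"dz":0.02,"twist":0,"grip":-1},{"dx":-0.09,"dy":-0.15,"dz":0.04,"twist":0,"grip":-1}]' >/dev/null
python3 -m crank '[{"dx":-0.02,"dy":-0.03,"dz":0.01,"twist":0,"grip":-1},{"dx":-0.04,"dy":-0.06,"dz":0.02,"twist":0,"grip":-1},{"dx":-0.05,"dy":-0.09,"dz":0.02,"twist":0,"grip":-1},{"dx":-0.05,"dy":-0.12,"dz":0.02,"twist":0,"grip":-1},{"dx":-0.05,"dy":-0.13,"dz":0.02,"twist":0,"grip":-1}]'
cat > ov.py <<'E'
from h import *
import sys
def fit(f):
    im=cv2.imread(f); g=im.max(2); m=np.zeros_like(g); m[130:180,235:275]=(g[130:180,235:275]<60)
    ys,xs=np.nonzero(m); w=np.array([onz("top",x,y,.151)[:2] for x,y in zip(xs,ys)])
    P=onz("top",241.4,168.3,.156)[:2]; r=np.hypot(*(w-P).T); k=(r>.026)&(r<.075)
    vx,vy,_,_=cv2.fitLine(w[k].astype(np.float32),cv2.DIST_HUBER,0,1e-4,1e-4).ravel(); return np.arctan(vy/vx)
if __name__=="__main__":
    t=sys.argv[1]; snap("top",t,(220,105,55,75),8); snap("side","s"+t,(245,160,80,75),4)
    print([fit(f"pics/raw_{x}.png") for x in("t0","t3","t4",t)])
    a=cv2.imread(f"pics/{t}.png");b=cv2.imread(f"pics/s{t}.png")
    cv2.imwrite("pics/m.png",np.hstack([a,cv2.copyMakeBorder(b,0,a.shape[0]-b.shape[0],0,0,cv2.BORDER_CONSTANT)]))
E
python3 ov.py t5
```

```text
t: 9.25
eef_pos: [0.4698, -0.221, 0.202]
ee_rot: [3.142, -0.002, -0.268]
force: [0.9, 0.5, 1.4]
width: 0.0002
gripper_force: 0.0
[np.float32(-1.0064191), np.float32(-0.47960147), np.float32(-0.47960147), np.float32(-0.3816867)]
```

View pics/m.png

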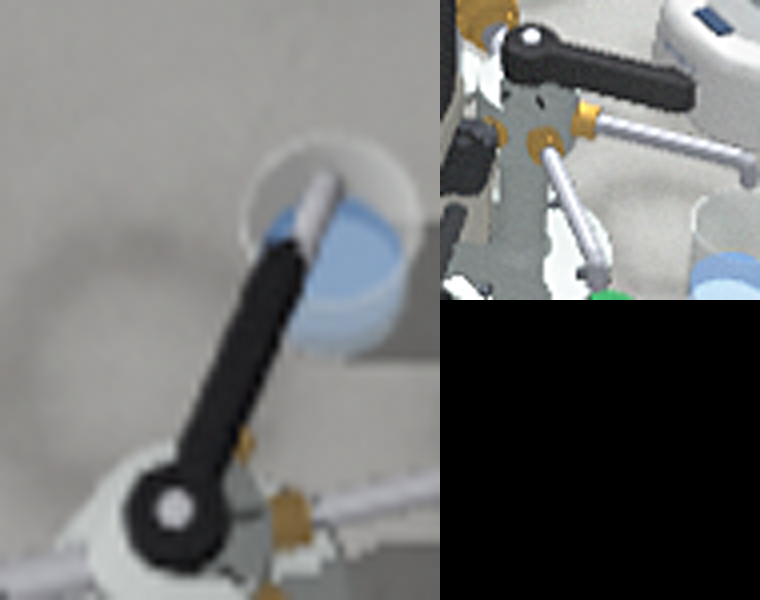

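Pointer angle measures -0.382 against about -0.38 along spout_3, so it is aligned. Now the lever.

```bash

python3 -m crank '[{"dx":0,"dy":0.04,"dz":0,"twist":0,"grip":-1},{"dx":0,"dy":0.08,"dz":0,"twist":0,"grip":-1},{"dx":0,"dy":0.12,"dz":0,"twist":0,"grip":-1},{"dx":0,"dy":0.16,"dz":0,"twist":0,"grip":-1},{"dx":-0.005,"dy":0.2,"dz":0,"twist":0,"grip":-1}]'
python3 -m crank '[{"dx":0,"dy":0.04,"dz":0,"twist":0,"grip":-1},{"dx":0,"dy":0.08,"dz":0,"twist":0,"grip":-1},{"dx":0,"dy":0.12,"dz":0,"twist":0,"grip":-1},{"dx":0,"dy":0.145,"dz":-0.02,"twist":0,"grip":-1},{"dx":0,"dy":0.145,"dz":-0.06,"twist":0,"grip":-1}]'
python3 -m crank '[{"dx":0,"dy":0,"dz":0,"twist":0,"grip":-1},{"dx":0,"dy":0,"dz":0,"twist":0,"grip":-1},{"dx":0,"dy":0,"dz":0,"twist":0,"grip":-1},{"dx":0,"dy":0,"dz":0,"twist":0,"grip":-1},{"dx":0,"dy":0,"dz":0,"twist":0,"grip":-1}]'
```

```text
t: 9.77
eef_pos: [0.4652, -0.0155, 0.2012]
ee_rot: [-3.141, -0.001, -0.266]
force: [1.4, -0.9, 0.1]
width: 0.0006
gripper_force: 0.0
t: 10.18
eef_pos: [0.4683, 0.134, 0.1447]
ee_rot: [-3.133, -0.008, -0.261]
force: [1.7, 1.9, -1.2]
width: 0.0006
gripper_force: 0.0
t: 10.6
eef_pos: [0.4659, 0.1268, 0.1428]
ee_rot: [-3.139, -0.002, -0.268]
force: [-0.3, -0.0, 0.0]
width: 0.0006
gripper_force: 0.0
```

```bash

python3 -m crank '[{"dx":0.005,"dy":0.02,"dz":-0.002,"twist":0,"grip":-1},{"dx":0.006,"dy":0.038,"dz":-0.002,"twist":0,"grip":-1},{"dx":0.004,"dy":0.052,"dz":-0.002,"twist":0,"grip":-1},{"dx":0.003,"dy":0.066,"dz":-0.002,"twist":0,"grip":-1},{"dx":0.004,"dy":0.078,"dz":-0.002,"twist":0,"grip":-1}]'
python3 -m crank '[{"dx":0.001,"dy":0.008,"dz":0,"twist":0,"grip":-1},{"dx":0.005,"dy":0.018,"dz":0,"twist":0,"grip":-1},{"dx":0.009,"dy":0.027,"dz":0,"twist":0,"grip":-1},{"dx":0.013,"dy":0.033,"dz":0,"twist":0,"grip":-1},{"dx":0.017,"dy":0.038,"dz":0,"twist":0,"grip":-1}]'
```

```text
t: 11.02
eef_pos: [0.469, 0.2048, 0.14]
ee_rot: [-3.142, -0.001, -0.268]
force: [-0.0, -5.1, 0.2]
width: 0.0006
gripper_force: 1.7
t: 11.43
eef_pos: [0.4862, 0.2433, 0.1388]
ee_rot: [3.141, 0.0, -0.267]
force: [-1.7, -2.2, -0.2]
width: 0.0004
gripper_force: 1.2
```

Lever is following. Finish to the stop.

```bash

python3 -m crank '[{"dx":0.003,"dy":0.003,"dz":0,"twist":0,"grip":-1},{"dx":0.006,"dy":0.005,"dz":0,"twist":0,"grip":-1},{"dx":0.009,"dy":0.007,"dz":0,"twist":0,"grip":-1},{"dx":0.012,"dy":0.009,"dz":0,"twist":0,"grip":-1},{"dx":0.013,"dy":0.009,"dz":0,"twist":0,"grip":-1}]'
python3 -m crank '[{"dx":0.001,"dy":0,"dz":0,"twist":0,"grip":-1},{"dx":0.002,"dy":0.0005,"dz":0,"twist":0,"grip":-1},{"dx":0.003,"dy":0.001,"dz":0,"twist":0,"grip":-1},{"dx":0.003,"dy":0.001,"dz":0,"twist":0,"grip":-1},{"dx":0.003,"dy":0.001,"dz":0,"twist":0,"grip":-1}]'
```

```text
t: 11.85
eef_pos: [0.4993, 0.2521, 0.139]
ee_rot: [-3.141, -0.0, -0.267]
force: [-2.1, -0.4, -0.2]
width: 0.0005
gripper_force: 1.0
t: 12.27
eef_pos: [0.5013, 0.2526, 0.1389]
ee_rot: [3.141, 0.001, -0.267]
force: [-5.2, -0.5, 0.1]
width: 0.0007
gripper_force: 2.4
```

```bash

python3 -m crank '[{"dx":0.001,"dy":0,"dz":0,"twist":0,"grip":-1},{"dx":0.002,"dy":0.0005,"dz":0,"twist":0,"grip":-1},{"dx":0.003,"dy":0.001,"dz":0,"twist":0,"grip":-1},{"dx":0.004,"dy":0.001,"dz":0,"twist":0,"grip":-1},{"dx":0.004,"dy":0.001,"dz":0,"twist":0,"grip":-1}]'
```

```text
t: 12.68
eef_pos: [0.5021, 0.2527, 0.1385]
ee_rot: [3.138, 0.006, -0.267]
force: [-20.6, 0.5, 11.7]
width: 0.001
gripper_force: 10.0
```

The force rose to 20 N with no motion, so the lever is at its stop. I'll retreat and check.

```bash

python3 -m crank '[{"dx":-0.02,"dy":0,"dz":0,"twist":0,"grip":-1},{"dx":-0.05,"dy":0,"dz":0,"twist":0,"grip":-1},{"dx":-0.07,"dy":0.02,"dz":0.02,"twist":0,"grip":-1},{"dx":-0.09,"dy":0.04,"dz":0.05,"twist":0,"grip":-1},{"dx":-0.1,"dy":0.08,"dz":0.07,"twist":0,"grip":-1}]'
python3 -m crank '[{"dx":-0.02,"dy":0.035,"dz":0,"twist":0,"grip":-1},{"dx":-0.04,"dy":0.07,"dz":0,"twist":0,"grip":-1},{"dx":-0.06,"dy":0.105,"dz":0,"twist":0,"grip":-1},{"dx":-0.08,"dy":0.14,"dz":0,"twist":0,"grip":-1},{"dx":-0.1,"dy":0.17,"dz":0,"twist":0,"grip":-1}]'
python3 - <<'E'
from h import *
from ov import fit
snap("top","t6",(150,110,170,120),4.5);print(fit("pics/raw_t6.png"))
E
```

```text
t: 13.1
eef_pos: [0.4059, 0.3295, 0.2107]
ee_rot: [-3.138, -0.002, -0.268]
force: [0.5, 0.2, 0.2]
width: 0.0005
gripper_force: 0.0
t: 13.52
eef_pos: [0.306, 0.503, 0.2081]
ee_rot: [-3.139, -0.001, -0.266]
force: [1.1, 0.5, -0.5]
width: 0.0002
gripper_force: 0.0
-0.36746627
```

View pics/t6.png

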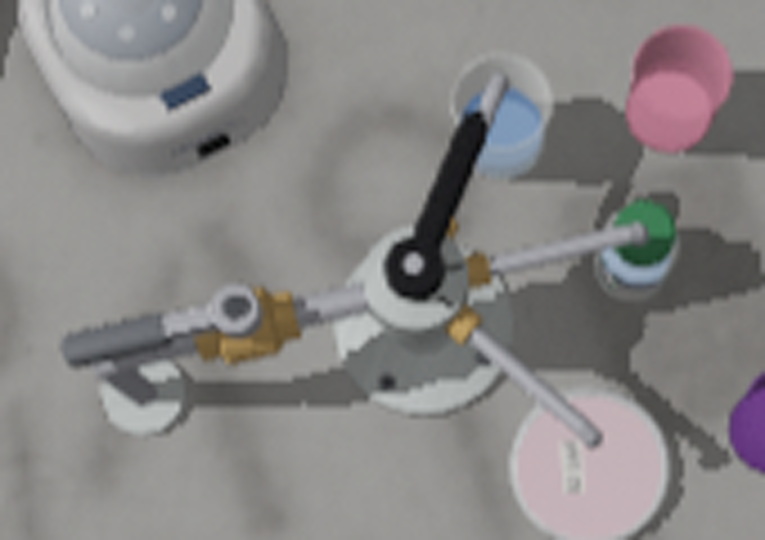

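```bash
python3 - <<'E'
from h import *
f=lambda u,v,z:onz("top",150+u/4.5-.39,110+v/4.5-.39,z)[:2]
c,s=np.cos(.96),np.sin(.96)
M=np.array([[0,0],[0,.09],[0,.177],[-s*.12,-c*.12],[0,-.12],[s*.12,-c*.12]])
W=np.array([f(413,264,.158),f(237,307,.158),f(70,349,.150),f(594,434,.115),f(640,232,.115),f(499,83,.115)])
a=M-M.mean(0);b=W-W.mean(0)
al=np.arctan2((a[:,0]*b[:,1]-a[:,1]*b[:,0]).sum(),(a*b).sum())
R=np.array([[np.cos(al),-np.sin(al)],[np.sin(al),np.cos(al)]])
print("al",al,"target",al-np.pi/2+.96,"res mm",((a@R.T-b)*1e3).round(1).tolist())
for A,B in(((447,208),(498,85)),((445,217),(496,92))):
    d=f(*B,.115)-f(*A,.115);print("pipe3",np.arctan2(d[1],d[0]))
P=f(413,264,.158);d=f(480,112,.150)-P;print("ptr",np.arctan2(d[1],d[0]))
# pointer sides (t6): left edge and right edge lines on top face
im=cv2.imread("pics/raw_t6.png").max(2).astype(float)
for lab,g in(("t6",im),("t5",cv2.imread("pics/raw_t5.png").max(2).astype(float))):
  L=[];Rr=[]
  for y in range(139,157):
    row=g[y,236:268]; x=np.interp(np.arange(0,31,.1),np.arange(32),row); k=np.nonzero(x<70)[0]
    k=k[np.abs(k-np.median(k))<60]; L.append(onz("top",236+k[0]/10,y,.156)[:2]);Rr.append(onz("top",236+k[-1]/10,y,.136)[:2])
  for e in(L,Rr):
    vx,vy,_,_=cv2.fitLine(np.float32(e),cv2.DIST_HUBER,0,1e-4,1e-4).ravel();print(lab,np.arctan(vy/vx))
E
```

```text
al 0.23184042518643524 target -0.3789559016084614 res mm [[-0.5, -0.7], [-0.3, 1.1], [-1.5, 3.2], [-1.5, -0.3], [0.6, -1.7], [3.1, -1.6]]
pipe3 -0.3857397949761079
pipe3 -0.3803281726081109
ptr -0.3942474562442366
t6 -0.37821552
t6 -0.36302587
t5 -0.37073815
t5 -0.36312595
```

```bash
python3 -c "
from station import arm
print(arm.job_done())"
```

```text
the job is handed in; nothing more can be done
None
```

The job is handed in at about 14 s: the pointer lies along spout_3 above the blue beaker to within about 0.02 rad. I then pushed the shut-off lever open to its stop, and the beaker, dish and bottle look unmoved in the last picture.

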